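# Put the detector service set away in its shaped trays

### The arm

A 6-joint arm with a two-finger parallel gripper is mounted at the origin on a cart in front of the work surface, level with it; the furniture and walls round the work are solid. World frame = base frame: x ahead of the robot, y to its left, z up, the work surface at z = 0. Lengths are in m, angles in rad, forces in N, time in s.
With the tool pointing down it reaches from about 0.275 to 0.85 m from the base axis. Payload 19 kg.
Tool frame: the origin (TCP) lies between the finger pads; the fingertips stand 22 mm ahead of it and the grasp point (between the pads) lies 3 mm ahead of it; z points along the fingers, y is the line along which they close (so a half turn about z gives the same grasp; the last joint's range is limited). The gripper opens to 85 mm and grips with 20 to 120 N. Pads are 22 mm wide; open, the fingers measure 114 mm over their backs; the gripper's body (76 mm by 85 mm) begins 54 mm behind the grasp point. The pads swing forward as they close: fully open they stand 13 mm farther back than shut.
Start: joints at [-1.355, 0.15, 1.437, -0, 1.554, -0.134], TCP at [0.197, -0.54, 0.253] pointing down, gripper open.
Joint ranges: [-2.8, 2.8], [-0.68, 2.1], [0.12, 2.68], [-1.39, 4.53], [0.16, 2.79], [-2.81, 2.81]. Speed limits (rad/s): [1.89, 1.89, 2.22, 3.01, 3.01, 3.01].

### API

Orientations are given as a unit quaternion [w, x, y, z].
In Python, from workcell import status, camera, arm gives the robot as it stands.
- The arm moves only by the tool jog_arm, never from a script. Its argument "increments" is a list that holds one entry, the list of rows, each a list of 7 numbers: the shift along the tool's x, y, z each as a share of 20 mm, from -1 to 1, then the turn, a rotation vector about the tool's x, y, z each as a share of 0.08 rad, from -1 to 1, then the closure, from -1 (fully open) to 1 (shut). A call has 1 to 10 rows; each row shifts and turns the commanded pose from where the row before left it, along the tool's axes as they then stand; what a row does not reach is not made up. A row lasts 1/10 s, in which the tool goes at most 50 mm and 8.59 degrees, less where a joint would pass 70% of its speed; a pose out of reach is approached as far as the arm can. A call with a number of a shift or a turn outside -1 to 1 is refused whole. A call with a gripper value outside its range is refused whole. The fingers move at their own pace and stop on an object; "newtons" is the grip in N (left out, the last holds). Time passes only in rows, so rows that do not move let the fingers close. It gives the time, the measured TCP pose, the force, the opening and the grip force at its end, in the units of the state.
- status.get_obs(): the state, without advancing time (a new reading comes with each control period).
- camera(name): name is "side" or "top"; returns a dict with "img" (420x560x3 uint8, blue, green, red), "intrinsics" (3x3 intrinsics, pixels), "dist" ([k1, k2, p1, p2, k3] as OpenCV has them; the pictures are not rectified), "rvec" (rotation vector, rad) and "tvec" (3), from world to camera coordinates, as OpenCV has them. Camera axes: x right, y down, z forward; pixel columns grow to the right and rows downward; lengths in m; the calibration is good to about 2 mm. A picture is of the moment at which its call begins. There is no depth.
- arm.hand_in(): hands the job in; it is judged then, once.
The state is a dict: "time": time; "joints": joint angles; "joint_vel": joint speeds; "joint_efforts": joint torques, N m; "ee_pos": TCP position; "orientation": TCP orientation; "ft_force": force on the tool from outside, world axes, zero at the start; "moment": the same for the moment, N m; "gripper_width": finger opening in m; "gripper_force": force on a finger pad.
Only numpy, scipy, OpenCV 4.12 (cv2) and the standard library are available. Lean on these libraries where they do the work, as an engineer would, in place of code of your own. Each camera call takes 0.05 s, during which the arm holds its last target. There are 200 camera calls.

### The job

Put the detector service set away: lay the battery pack, the tape roll and the marker flat, and stand the dropper bottle upright, each in the one grey tray whose recess is made for its shape and size, down on the recess floor. Set each thing down rather than dropping it, and leave the small blue calibration cup and the little sensor module where they are.

Things in the scene. Friction and masses are not known exactly. Their poses are not given: they have to be found in the camera images.
- battery_pack_centre (a point): Battery pack, a dark grey flat block 46 (x) x 89 (y) x 20 (z) mm, about 0.16 kg, lying flat on the worktop. Point: its centre, 10 mm above its underside; y along its length, z up. Either way round will do in its tray.
- tape_roll_centre (a point): Roll of black tape lying flat, 60 to 63 mm across, 19 mm high, about 0.05 kg (the hole is blind: grasp across the outside). Point: its centre, 9.5 mm above its underside, z up.
- dropper_bottle_centre (a point): Brown dropper bottle with a black dropper top, standing upright, 100 mm high, about 0.06 kg; brown body 33 mm across, straight-sided to 45 mm up, then a rounded shoulder; black collar 20 mm across and straight from 61 to 75 mm up (a good place to grip from above, since a gripper's palm may meet the tip if it grips the body); above it the top tapers to 8 mm. Point: on its axis, 50 mm above its foot, z up.
- marker_centre (a point): White marker pen with a black cap, lying, 135 mm long (y), 16 mm thick, about 0.02 kg. Point: its centre, 8 mm above the worktop; y along its length.
- oblong_tray_floor (a point): Oblong tray for the battery pack: recess 62 (x) x 106 (y) mm, rim 7 mm wide and 5 mm above the recess floor, with a 50 mm finger notch down to the floor in the middle of each long side. Moulded grey plastic, dark rubber floor, fixed to the worktop. Floor 3 mm above the worktop. Point: centre of the recess floor, z up, y along the recess.
- wide_dish_floor (a point): Wide round dish for the tape roll: recess 79 mm across, rim 7 mm wide and 5 mm above the recess floor. Moulded grey plastic, dark rubber floor, fixed to the worktop. Floor 3 mm above the worktop. Point: centre of the recess floor, z up.
- bottle_cup_floor (a point): Small round cup for the bottle: recess 49 mm across, rim 7 mm wide and 12 mm above the recess floor. Moulded grey plastic, dark rubber floor, fixed to the worktop. Floor 3 mm above the worktop. Point: centre of the recess floor, z up.
- long_tray_floor (a point): Long narrow tray for the marker: recess 33 (x) x 151 (y) mm, rim 7 mm wide and 5 mm above the recess floor, with a 70 mm finger notch down to the floor in the middle of each long side. Moulded grey plastic, dark rubber floor, fixed to the worktop. Floor 3 mm above the worktop. Point: centre of the recess floor, z up, y along the recess.
- cal_cup_centre (a point): Bystander, to be left alone: loose blue calibration cup, a disc 39 mm across with a thin spout on top, 32 mm high. Point: its centre, 16 mm up.
- sensor_centre (a point): Bystander, to be left alone: loose pale sensor module, a small drum 20 mm across and 16 mm high. Point: its centre, 8 mm up.
There are look-alikes about, which are no part of the job. What is shaped like the part that bears bottle_cup_floor but green is not meant.

How it is judged:
At the end, for the whole second after the job is handed in: Each thing in its tray: centre within 13 mm of the recess centre seen from above and at most 4 mm above its resting height; pack, roll, bottle within 0.12 rad of level or upright; pack, marker within 0.25 rad of the recess length; at rest; cup and sensor within 15 mm of their start (horizontal distance between battery_pack_centre and oblong_tray_floor below 0.013 m and z of battery_pack_centre in the frame of oblong_tray_floor below 0.014 m and linear speed of each of battery_pack, tape_roll, dropper_bottle, marker below 0.02 m/s and angular speed of each of battery_pack, tape_roll, dropper_bottle, marker below 0.3 rad/s and angle between each of battery_pack_centre, tape_roll_centre, dropper_bottle_centre's own z axis and vertical below 0.12 rad and angle between the y axis of battery_pack_centre and the y axis of oblong_tray_floor, either way round below 0.25 rad and horizontal distance between tape_roll_centre and wide_dish_floor below 0.013 m and z of tape_roll_centre in the frame of wide_dish_floor below 0.0135 m and horizontal distance between dropper_bottle_centre and bottle_cup_floor below 0.013 m and z of dropper_bottle_centre in the frame of bottle_cup_floor below 0.054 m and horizontal distance between marker_centre and long_tray_floor below 0.013 m and z of marker_centre in the frame of long_tray_floor below 0.012 m and angle between the y axis of marker_centre and the y axis of long_tray_floor, either way round below 0.25 rad and distance of each of cal_cup_centre, sensor_centre from where it was at the start of the episode below 0.015 m); the robot touches nothing.
It fails at once if one of the four things is dropped or thrown (moves at over 0.8 m/s without being held, a fall of over 3 cm) ((linear speed of battery_pack above 0.8 m/s and contact force between battery_pack and the fingers below 0.05 N) or (linear speed of tape_roll above 0.8 m/s and contact force between tape_roll and the fingers below 0.05 N) or (linear speed of dropper_bottle above 0.8 m/s and contact force between dropper_bottle and the fingers below 0.05 N) or (linear speed of marker above 0.8 m/s and contact force between marker and the fingers below 0.05 N)).
It fails at once if the calibration cup is moved by more than 15 mm (distance of cal_cup_centre from where it was at the start of the episode above 0.015 m).
It fails at once if the sensor module is moved by more than 15 mm (distance of sensor_centre from where it was at the start of the episode above 0.015 m).
It also fails if it takes over 106 s, if anything falls off the work surface, if the arm or the gripper's body presses on something with over 40 N, if the wrist force passes 120 N, or if a joint passes its speed limit or range.

## Working session

There is one attempt and no reset: what is moved stays moved. The work goes in short steps, Python scripts to look and compute and a tool call to move; the robot and the scene stay as the last step left them, time stands still between calls to the robot, and variables do not carry over. Pictures are saved under pics/ and viewed, at most 14 in all, crops included, and the job is handed in when it is done.

Besides the shell and the picture viewer there is one more tool, called after "Emit:" in YAML: its name, and indented under it one key for each argument. jog_arm: Moves the arm, as the interface text tells. Its arguments: {"type":"object","properties":{"increments":{"type":"array","items":{"type":"array","items":{"type":"array","items":{"type":"number","minimum":-1,"maximum":1}}}},"newtons":{"type":"number"}},"required":["increments"]}

```bash
mkdir -p pics
cat > h.py <<'E'
import numpy as np, cv2
from workcell import status, camera, arm
def grab(n,f):
    c=camera(n); cv2.imwrite(f'pics/{f}.png',c['img']); np.savez(f'pics/{f}.npz',**c); return c
def ray(c,uv):
    R=cv2.Rodrigues(np.array(c['rvec'],float))[0]; t=np.array(c['tvec'],float).reshape(3)
    p=cv2.undistortPoints(np.array(uv,float).reshape(-1,1,2),np.array(c['intrinsics']),np.array(c['dist']))[:,0]
    return -R.T@t, np.c_[p,np.ones(len(p))]@R
def plane(c,uv,z):
    o,d=ray(c,uv); return o+d*((z-o[2])/d[:,2])[:,None]
def proj(c,P):
    return cv2.projectPoints(np.array(P,float).reshape(-1,1,3),np.array(c['rvec'],float),np.array(c['tvec'],float),np.array(c['intrinsics']),np.array(c['dist']))[0][:,0]
E
python3 - <<'E'
from h import *
for n in('top','side'):
    c=grab(n,n+'0'); print(n,ray(c,[[280,210]]))
print(status.get_obs())
E
```

```text
top (array([0.41003941, 0.05136379, 1.2009167 ]), array([[ 0.10801628,  0.01164954, -0.99413798]]))
side (array([ 0.62187552, -1.20053615,  0.5975355 ]), array([[-0.03786412,  0.92464872, -0.37900518]]))
{'time': 0.1, 'joints': array([-1.35498090e+00,  1.50921048e-01,  1.43794260e+00, -9.07850602e-06,
        1.55380225e+00, -1.34005098e-01]), 'joint_vel': array([ 4.48488336e-04, -4.39335641e-04, -1.29750809e-03,  1.30881590e-03,
        1.78292388e-03,  2.18332234e-05]), 'joint_efforts': array([ 5.00852679e-03, -7.14378262e+01, -5.71794391e+01,  3.82887595e-05,
        7.00891862e-03,  4.94057105e-06]), 'ee_pos': array([ 0.19700324, -0.53999131,  0.25275647]), 'orientation': array([-5.35987710e-04,  9.84742004e-01,  1.74019822e-01, -2.64792563e-05]), 'ft_force': array([ 0.49115219,  0.40483959, -0.35288842]), 'moment': array([-0.01196886, -0.01170144,  0.01912411]), 'gripper_force': 0.0, 'gripper_width': 0.08565223292877074}
```

View pics/top0.png

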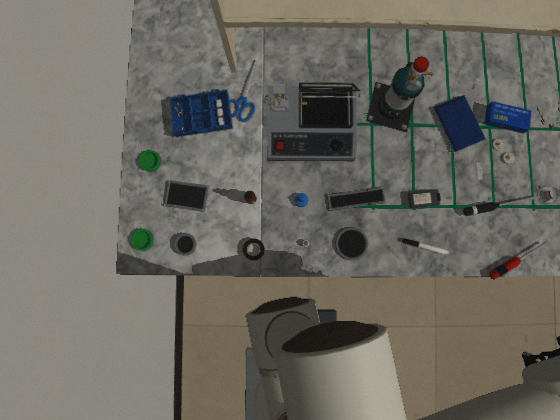

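View pics/side0.png

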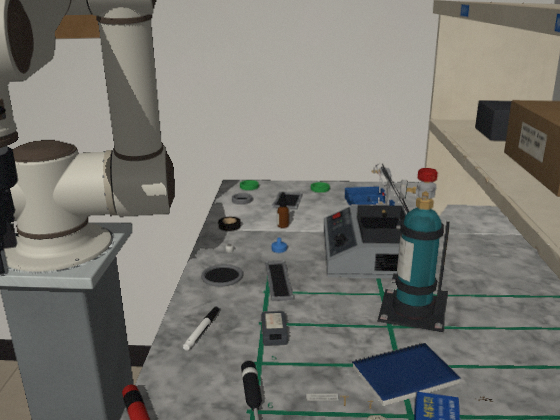

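The top view has +x up and +y left. These are the candidates, by pixel:
- Oblong tray (186,195).
- Grey cup (185,244), with green look-alikes at (149,160) and (141,239).
- Dropper bottle (251,197), tape roll (254,249), and dish (351,243).
- Long tray (355,198), and marker (423,246). The screwdrivers at (490,210) and (505,268) are not the marker.
- Battery pack (424,199). The notebook (460,123) and the blue box (508,117) are not the pack.
- Cal cup (301,199) and sensor (305,243), both to be left alone.

I'll check these in a close crop and measure them.

Run:
```python
from h import *
c=dict(np.load('pics/top0.npz')); im=c['img']
cv2.imwrite('pics/crop0.png',cv2.resize(im[150:275,110:460],None,fx=2.25,fy=2.25,interpolation=cv2.INTER_CUBIC))
hsv=cv2.cvtColor(im,cv2.COLOR_BGR2HSV)
dark=(hsv[...,2]<72).astype(np.uint8)*255
roi=np.zeros_like(dark); roi[170:262,120:460]=1
n,l,s,ce=cv2.connectedComponentsWithStats(dark*roi)
for i in range(1,n):
    if s[i,4]>60:
        ct=max(cv2.findContours((l==i).astype(np.uint8),0,1)[0],key=len)
        r=cv2.minAreaRect(ct); print(s[i],ce[i].round(1),np.round(r[0],1),np.round(r[1],1),round(r[2],1),plane(c,[r[0]],.003)[0].round(4))
print(plane(c,[[280,200],[290,200],[280,210]],0))
```

```text
[162 181   7  25  65] [165.  192.1] [165. 193.] [ 3.1 24.3] 8.1 [0.5869 0.3985 0.003 ]
[166 181  41  30 861] [186.3 195.4] [186.1 195.5] [37.8 25.4] 7.9 [0.58   0.3363 0.003 ]
[324 187  61  24 877] [354.3 198.2] [354.2 199.1] [19.2 58.8] 81.9 [ 0.5732 -0.1466  0.003 ]
[213 188  43  16 325] [237.5 195.1] [233.9 195.6] [42.8 12.1] 5.0 [0.5807 0.198  0.003 ]
[400 188  41  22 480] [419.1 198.2] [420.  197.9] [21.  39.6] 85.2 [ 0.5784 -0.3379  0.003 ]
[288 193  13  13  84] [293.8 198.7] [294.3 199.2] [11.4  9. ] 53.1 [0.5716 0.0249 0.003 ]
[332 227  35  33 837] [349.3 242.8] [349. 243.] [32. 34.] 90.0 [ 0.4478 -0.1306  0.003 ]
[170 233  24  22 385] [181.9 243.1] [181.5 243.5] [21. 23.] 90.0 [0.442  0.3449 0.003 ]
[237 237  65  25 839] [263.5 252.8] [269. 249.] [64. 24.] -0.0 [0.4292 0.0954 0.003 ]
[397 238  22   9 115] [408.4 241.6] [407.5 241.5] [21.6  6.1] 14.0 [ 0.4529 -0.298   0.003 ]
[120 254  27   8 130] [129.3 258.5] [133.  257.5] [ 7. 26.] 90.0 [0.4    0.4846 0.003 ]
[[0.56934145 0.0657002  0.        ]
 [0.56956426 0.03705186 0.        ]
 [0.54052286 0.06543641 0.        ]]
```

View pics/crop0.png

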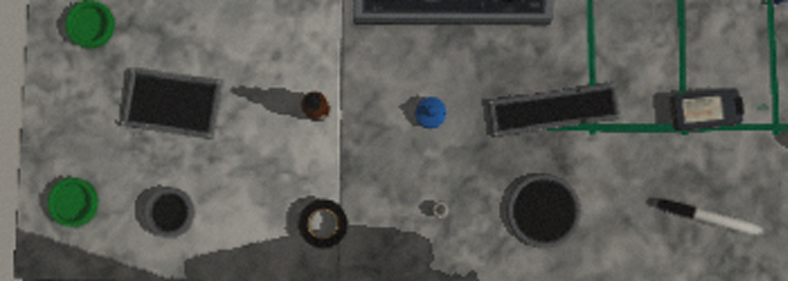

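The crop confirms the choices: the grey cup (185,244) rather than the green ones, and the oblong tray, long tray, dish, bottle, roll, marker and pack as listed. Shadows fall to the left, so I'll refine the edges in an enlarged composite.

Run:
```python
from h import *
c=dict(np.load('pics/top0.npz')); im=c['img']; g=cv2.cvtColor(im,cv2.COLOR_BGR2GRAY)
B=[(150,170),(225,170),(318,170),(385,170),(150,215),(220,215),(316,215),(385,215)]
t=[]
for u,v in B:
    k=cv2.resize(im[v:v+52,u:u+76],(76*5//2,52*5//2),interpolation=cv2.INTER_CUBIC)
    k=cv2.convertScaleAbs(k,alpha=1.6); 
    t.append(cv2.resize(im[v:v+52,u:u+76],(200,137),interpolation=cv2.INTER_LANCZOS4))
M=np.vstack([np.hstack(t[:4]),np.hstack(t[4:])])
M=(255*(M/255.)**.6).astype(np.uint8)
cv2.imwrite('pics/comp.png',M)
for th in(36,42,48,56):
    d=(g<th).astype(np.uint8); n,l,s,ce=cv2.connectedComponentsWithStats(d,connectivity=4)
    print(th)
    for i in range(1,n):
        if s[i,4]>70 and 170<ce[i][1]<262 and 120<ce[i][0]<460:
            ct=max(cv2.findContours((l==i).astype(np.uint8),0,1)[0],key=len); r=cv2.minAreaRect(ct)
            print(s[i],ce[i].round(1),np.round(r[0]+r[1],1),round(r[2],1))
```

```text
36
[168 184  38  24 706] [186.1 195.4] [186.  195.4  35.3  20.3] 8.4
[330 190  53  18 543] [356.4 198.3] [356.3 198.4  10.7  51.9] 81.9
[338 230  27  27 564] [351.5 243.2] [351. 243.  26.  26.] 90.0
[178 236  15  17 190] [185. 244.] [185.  244.   14.1  15.6] 45.0
[243 239  21  21 200] [253.  249.2] [253. 249.  20.  20.] 90.0
42
[167 183  39  25 728] [185.9 195.4] [185.9 195.3  35.9  20.5] 8.1
[330 190  53  18 562] [356.4 198.3] [356.4 199.2  12.8  51.9] 82.5
[244 191  10  12  80] [248.2 196.2] [248.  196.2   8.4  11.1] 15.9
[338 230  28  28 595] [351.5 243.3] [351.8 243.3  26.9  26.2] 45.0
[178 236  15  17 199] [184.9 244. ] [185. 244.  16.  14.] 90.0
[243 239  21  21 216] [253.  249.2] [253. 249.  20.  20.] 90.0
[402 239  17   8  75] [410.2 242. ] [409.9 241.9  16.2   4.8] 15.9
48
[167 183  39  26 748] [186.  195.4] [186.  195.2  35.9  21.6] 8.5
[330 189  54  19 590] [356.2 198.3] [356.4 199.1  13.3  52.5] 81.9
[407 190  33  18 185] [420.2 196.6] [423.2 198.3  16.3  32.2] 84.8
[244 191  12  13 107] [249.3 196.6] [249.4 196.7  11.5  10.6] 59.0
[338 230  28  28 611] [351.6 243.3] [351.5 243.5  27.   27. ] 90.0
[177 236  16  17 213] [184.9 244. ] [184.5 244.   16.   15. ] 90.0
[242 239  22  22 231] [252.8 249.2] [252.5 249.5  21.   21. ] 90.0
[402 239  17   8  79] [410.2 242. ] [409.8 241.9  16.5   4.9] 14.0
56
[391 180  49  30 472] [418.6 199. ] [415.6 194.6  48.   28.9] 2.6
[167 182  39  27 780] [186.2 195.3] [186.2 195.2  36.6  21.8] 8.4
[330 189  61  20 698] [358.5 199.1] [360.  198.5  19.   60. ] 90.0
[244 191  12  13 117] [249.2 196.7] [249.5 197.   12.   11. ] 90.0
[338 230  28  28 631] [351.7 243.4] [351.5 243.5  27.   27. ] 90.0
[177 236  17  17 227] [184.9 244. ] [185. 244.  16.  16.] 90.0
[398 238  21   9  93] [409.  241.7] [408.  241.5  20.6   4.9] 14.0
[242 239  23  22 251] [252.8 249.5] [253.  249.5  21.   22. ] 90.0
```

View pics/comp.png

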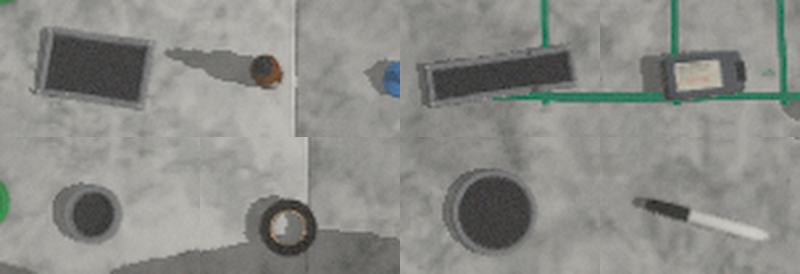

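The composite shows every recess and item clearly, with pack body (424,198), marker tip (449,253), roll (253,249) and recess floors as masked. Next I'll convert these to world coordinates, with the side view for the bottle.

Run:
```python
from h import *
c=dict(np.load('pics/top0.npz')); s=dict(np.load('pics/side0.npz'))
def yaw(p,q,z):
    a=plane(c,[p,q],z); d=a[1]-a[0]; return np.round([np.degrees(np.arctan2(d[1],d[0])),np.linalg.norm(d)*1000],1)
def dirpts(p,ang,L): 
    a=np.radians(ang); d=np.array([np.cos(a),np.sin(a)])*L/2; return np.array(p)-d,np.array(p)+d
for nm,p,z,ang,L in[('obl',(186.1,195.4),.003,8.3,36),('long',(356.4,198.3),.003,-8,52),('dish',(351.6,243.4),.003,0,28),('cup',(185,244),.003,0,17),('pack',(423.4,198.3),.02,-5.2,32),('tape',(253,249.2),.019,0,21.5)]:
    P=plane(c,[p],z)[0]; print(nm,P.round(4),yaw(*dirpts(p,ang,L),z),'side',proj(s,P).round(0))
h=cv2.cvtColor(c['img'],cv2.COLOR_BGR2HSV)
m=(h[...,1]<40)&(h[...,2]>150); r=np.zeros_like(m); r[236:260,410:460]=1
ys,xs=np.nonzero(m&r); pc=np.c_[xs,ys]; v=np.linalg.svd(pc-pc.mean(0))[2][0]; v*=np.sign(v[0]); t=(pc-pc.mean(0))@v
e=pc.mean(0)+v*(t.max()+.5); e0=pc.mean(0)+v*(t.min()-.5); W=plane(c,[e0,e],.008); d=(W[1]-W[0]); print('white',W.round(4),len(xs),np.linalg.norm(d)); d/=np.linalg.norm(d)
print('marker ctr',W[1]-d*.0675,'yaw',np.degrees(np.arctan2(d[1],d[0])),'cap end px',proj(c,W[1]-d*.135))
# bottle
for k,cc,R in(('top',c,(185,208,238,262)),('side',s,(190,232,270,298))):
    h=cv2.cvtColor(cc['img'],cv2.COLOR_BGR2HSV); b=((h[...,0]<15)&(h[...,1]>110)&(h[...,2]>45)); r=np.zeros_like(b); r[R[0]:R[1],R[2]:R[3]]=1
    ys,xs=np.nonzero(b&r); print(k,len(xs),xs.min(),xs.max(),ys.min(),ys.max(),xs.mean(),ys.mean())
    if k=='side':
        for z in(0,.03): print(plane(s,[[xs.mean(),ys.max()]],z))
        xm=xs.mean();o,D=ray(s,[[xm,200],[xm,225]]); print(o,D)
o2=.5
for x,y in((.575,.16),(.575,.17),(.57,.16),(.57,.17)): print((x,y),proj(c,[[x,y,0],[x,y,.045],[x,y,.1]]).round(1).tolist(),proj(s,[[x,y,0],[x,y,.1]]).round(1).tolist())
print('calcup',plane(c,[[301.5,199.5]],.012),'sensor',plane(c,[[306,243]],.016))
```

```text
obl [0.5803 0.3364 0.003 ] [-97.9 105.5] side [[287. 199.]]
long [ 0.5756 -0.1531  0.003 ] [-81.5 150.1] side [[279. 279.]]
dish [ 0.4467 -0.138   0.003 ] [-89.7  79.5] side [[222. 275.]]
cup [0.4407 0.3348 0.003 ] [-89.3  49. ] side [[241. 199.]]
pack [ 0.5749 -0.3421  0.02  ] [-84.4  93.1] side [[274. 321.]]
tape [0.428  0.1395 0.019 ] [-89.4  60. ] side [[229. 219.]]
white [[ 0.4449 -0.3307  0.008 ]
 [ 0.4214 -0.4142  0.008 ]] 86 0.08670092212558136
marker ctr [ 0.43970676 -0.3491704   0.008     ] yaw -105.70015153233717 cap end px [[403.14855313 239.61126341]]
top 41 247 255 192 201 252.0487804878049 197.85365853658536
side 191 278 288 207 227 282.9842931937173 216.71204188481676
[[0.57515081 0.13626718 0.        ]]
[[0.57749669 0.06915134 0.03      ]]
[ 0.62187552 -1.20053615  0.5975355 ] [[-0.03261306  0.93187791 -0.36191175]
 [-0.0319657   0.91445204 -0.40470229]]
(0.575, 0.16) [[247.2, 197.8], [245.7, 195.6], [243.8, 192.6]] [[283.2, 223.5], [283.3, 189.3]]
(0.575, 0.17) [[243.7, 197.8], [242.1, 195.5], [240.1, 192.6]] [[283.4, 222.0], [283.4, 188.0]]
(0.57, 0.16) [[247.1, 199.5], [245.7, 197.4], [243.8, 194.5]] [[281.4, 223.4], [281.4, 189.2]]
(0.57, 0.17) [[243.7, 199.5], [242.1, 197.3], [240.0, 194.5]] [[281.6, 222.0], [281.5, 188.0]]
calcup [[0.56965656 0.00458681 0.012     ]] sensor [[ 0.44659435 -0.00825863  0.016     ]]
```

Emit:
jog_arm:
  increments:
    - [[0,0,0.4,0,0,-1,-1],[0,0,0.5,0,0,-1,-1],[0,0,0.5,0,0,-1,-1],[0,0,0.5,0,0,-1,-1],[0,0,0.5,0,0,-1,-1],[0,0,0.5,0,0,-1,-1],[0,0,0.5,0,0,-1,-1],[0,0,0.5,0,0,-1,-1],[0,0,0.5,0,0,-1,-1],[0,0,0.5,0,0,-1,-1]]
  newtons: 40

```text
time: 1.1
ee_pos: [0.197, -0.54, 0.1545]
orientation: [-0.0, 0.838, 0.545, 0.0]
ft_force: [0.4, 0.6, 0.1]
gripper_width: 0.0851
gripper_force: 0.0
```

Emit:
jog_arm:
  increments:
    - [[0,0,0,0,0,-1,-1],[0,0,0,0,0,-0.85,-1],[0.96,0.7,0,0,0,0,-1],[0.96,0.7,0,0,0,0,-1],[0.96,0.7,0,0,0,0,-1],[0.96,0.7,0,0,0,0,-1],[0.96,0.7,0,0,0,0,-1],[0.96,0.7,0,0,0,0,-1],[0.96,0.7,0,0,0,0,-1],[0.96,0.7,0,0,0,0,-1]]

```text
time: 2.1
ee_pos: [0.3469, -0.4216, 0.155]
orientation: [-0.0, 0.797, 0.604, 0.0]
ft_force: [0.6, 0.3, 0.2]
gripper_width: 0.0855
gripper_force: 0.0
```

```bash
cat >> h.py <<'E'
def go(x,y,z=None,yaw=None):
    "print pose and tool-axis units left to the target"
    from scipy.spatial.transform import Rotation as Ro
    o=status.get_obs(); w,a,b,cc=o['orientation']; R=Ro.from_quat([a,b,cc,w]); p=o['ee_pos']; M=R.as_matrix()
    psi=np.degrees(np.arctan2(M[1,0],M[0,0])); t=np.array([x,y,p[2] if z is None else z])
    print('t',round(o['time'],2),'p',p.round(4),'psi',psi.round(2),'zaxis',M[:,2].round(3),'w',round(o['gripper_width'],4),'gf',round(o['gripper_force'],1),'ft',o['ft_force'].round(1),'j',o['joints'].round(2))
    if yaw is not None:
        dy=(yaw-psi+90)%180-90; print('turn units',round(-dy/4.584,2)); psi=psi+dy; 
    q=np.radians(psi); X=np.array([np.cos(q),np.sin(q),0]); Y=np.array([np.sin(q),-np.cos(q),0]); d=t-p
    print('units after turn',(np.array([d@X,d@Y,-d[2]])/.02).round(2))
E
python3 -c "
from h import *
go(.4397,-.3492,.0235,74.3)"
```

```text
t 2.1 p [ 0.3469 -0.4216  0.155 ] psi 74.36 zaxis [-0.     0.001 -1.   ] w 0.0855 gf 0.0 ft [0.6 0.3 0.2] j [-1.02  0.14  1.65  0.    1.35 -0.75]
turn units 0.01
units after turn [4.74 3.49 6.58]
```

Emit:
jog_arm:
  increments:
    - [[0.96,0.7,0,0,0,0,-1],[0.96,0.7,0,0,0,0,-1],[0.96,0.7,0,0,0,0,-1],[0.96,0.7,0.5,0,0,0,-1],[0.96,0.7,1,0,0,0,-0.5],[0,0,1,0,0,0,-0.4],[0,0,1,0,0,0,-0.3],[0,0,1,0,0,0,-0.2],[0,0,0,0,0,0,-0.2],[0,0,0,0,0,0,-0.2]]

```text
time: 3.1
ee_pos: [0.4395, -0.3488, 0.0655]
orientation: [-0.0, 0.797, 0.604, -0.0]
ft_force: [0.5, -0.4, 0.4]
gripper_width: 0.0508
gripper_force: 0.0
```

```bash
python3 -c "
from h import *
go(.4397,-.3492,.0235,74.3)
c=grab('side','s1'); cv2.imwrite('pics/s1c.png',cv2.resize(c['img'][220:400,100:340],None,fx=3,fy=3,interpolation=2))"
```

```text
t 3.1 p [ 0.4395 -0.3488  0.0655] psi 74.36 zaxis [-0.     0.001 -1.   ] w 0.0508 gf 0.0 ft [ 0.5 -0.4  0.4] j [-0.81  0.26  1.71  0.    1.18 -0.54]
turn units 0.01
units after turn [-0.02  0.01  2.1 ]
```

View pics/s1c.png

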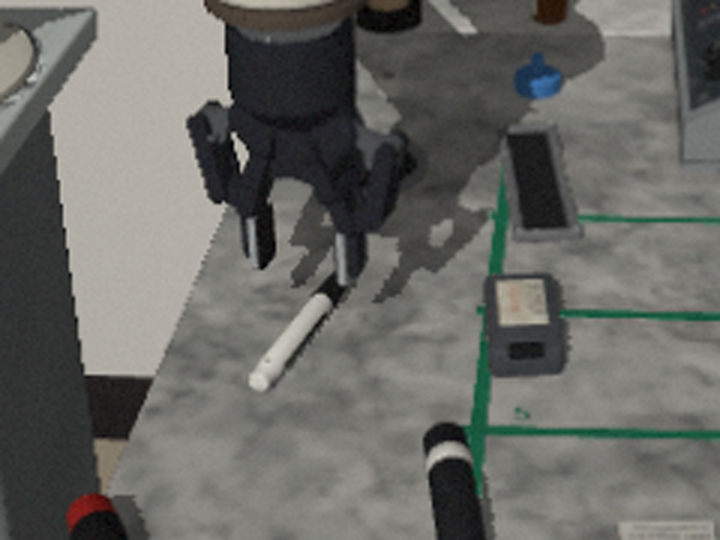

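The fingers straddle the marker: its white end is at crop (262,383), and the fingertips are at (262,268) and (350,282), above it. I'll lower and grip.

Emit:
jog_arm:
  increments:
    - [[0,0,0.7,0,0,0,-0.2],[0,0,0.7,0,0,0,-0.2],[0,0,0.65,0,0,0,-0.2],[0,0,0,0,0,0,1],[0,0,0,0,0,0,1],[0,0,0,0,0,0,1],[0,0,0,0,0,0,1],[0,0,0,0,0,0,1],[0,0,0,0,0,0,1],[0,0,0,0,0,0,1]]

```text
time: 4.15
ee_pos: [0.4397, -0.3489, 0.0245]
orientation: [0.0, 0.797, 0.604, 0.0]
ft_force: [0.0, 0.0, 1.7]
gripper_width: 0.0141
gripper_force: 39.5
```

```bash
python3 -c "
from h import *
go(.5756,-.1531,.1,98.5)
s=dict(np.load('pics/s1.npz'))
q=np.radians(74.36);Y=np.array([np.sin(q),-np.cos(q),0]);X=np.array([np.cos(q),np.sin(q),0])
# finger tip px of +y finger vs depth d ahead of TCP
for d in(.015,.018,.022): print(d,[proj(s,np.array([.4395,-.3488,.0655-d])+Y*k-X*.011)[0].round(1).tolist() for k in(-.03,.03)])"
```

```text
t 4.15 p [ 0.4397 -0.3489  0.0245] psi 74.36 zaxis [ 0. -0. -1.] w 0.0141 gf 39.5 ft [0.  0.  1.7] j [-0.81  0.31  1.74  0.    1.1  -0.54]
turn units -5.27
units after turn [ 8.68  8.17 -3.77]
0.015 [[183.7, 307.6], [213.2, 313.2]]
0.018 [[183.9, 309.0], [213.3, 314.6]]
0.022 [[184.0, 310.8], [213.4, 316.5]]
```

Emit:
jog_arm:
  increments:
    - [[0,0,-0.5,0,0,0,1],[0,0,-0.8,0,0,-1,1],[0,0,-0.8,0,0,-1,1],[0,0,-0.8,0,0,-1,1],[0,0,-0.4,0,0,-1,1],[0,0,0,0,0,-1,1],[0,0,0,0,0,-0.27,1],[0.8,0.8,0,0,0,0,1],[0.9,0.8,0,0,0,0,1],[0.9,0.8,0,0,0,0,1]]

```text
time: 5.15
ee_pos: [0.4796, -0.2897, 0.0905]
orientation: [-0.0, 0.654, 0.757, 0.0]
ft_force: [0.0, -0.1, -0.2]
gripper_width: 0.0136
gripper_force: 39.3
```

Emit:
jog_arm:
  increments:
    - [[0.9,0.8,0,0,0,0,1],[0.9,0.8,0,0,0,0,1],[0.9,0.8,0,0,0,0,1],[0.9,0.8,0,0,0,0,1],[0.9,0.8,0,0,0,0,1],[0.9,0.8,0,0,0,0,1],[0.7,0.9,0,0,0,0,1],[0,0,0,0,0,0,1],[0,0,0,0,0,0,1]]

```text
time: 6.05
ee_pos: [0.5739, -0.1526, 0.0902]
orientation: [-0.0, 0.653, 0.758, -0.0]
ft_force: [0.2, 0.2, -0.4]
gripper_width: 0.0137
gripper_force: 39.3
```

```bash
python3 -c "
from h import *
go(.5756,-.1531,.0275,98.5)
c=grab('side','s2'); cv2.imwrite('pics/s2c.png',cv2.resize(c['img'][180:340,180:400],None,fx=3,fy=3,interpolation=2))"
```

```text
t 6.05 p [ 0.5739 -0.1526  0.0902] psi 98.51 zaxis [-0.001  0.    -1.   ] w 0.0137 gf 39.3 ft [ 0.2  0.2 -0.4] j [-0.39  0.29  1.6  -0.    1.24 -0.54]
turn units 0.0
units after turn [-0.04  0.08  3.14]
```

View pics/s2c.png

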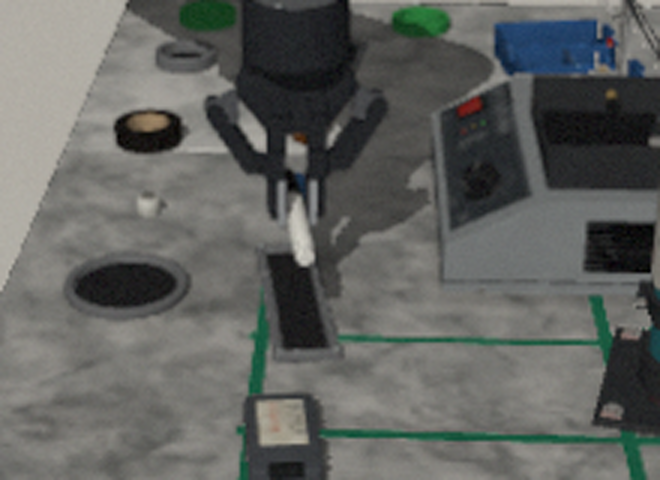

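The marker is held level and in line with the long tray, with its white end at crop (303,262) and the tray at about (300,305).

```bash
python3 -c "
from h import *
s=dict(np.load('pics/s2.npz'))
print(proj(s,[[.584,-.2194,.074],[.583,-.2094,.074]]))"
```

```text
[[281.19936593 264.87851601]
 [280.90122469 262.58386469]]
```

Emit:
jog_arm:
  increments:
    - [[0,0.08,0.6,0,0,0,1],[0,0,0.6,0,0,0,1],[0,0,0.6,0,0,0,1],[0,0,0.6,0,0,0,1],[0,0,0.2,0,0,0,1],[0,0,0,0,0,0,1],[0,0,0,0,0,0,1]]

```text
time: 6.8
ee_pos: [0.5758, -0.1526, 0.0386]
orientation: [0.0, 0.653, 0.758, 0.0]
ft_force: [-0.7, 0.3, 0.3]
gripper_width: 0.0138
gripper_force: 39.3
```

Emit:
jog_arm:
  increments:
    - [[0,0,0.3,0,0,0,1],[0,0,0.25,0,0,0,1],[0,0,0,0,0,0,1],[0,0,0,0,0,0,1],[0,0,0,0,0,0,1]]

```text
time: 7.3
ee_pos: [0.5756, -0.1526, 0.0273]
orientation: [0.0, 0.653, 0.758, -0.0]
ft_force: [-1.1, -1.1, 2.6]
gripper_width: 0.0135
gripper_force: 39.1
```

Emit:
jog_arm:
  increments:
    - [[0,0,0,0,0,0,0.2],[0,0,0,0,0,0,0.1],[0,0,0,0,0,0,0.1],[0,0,-0.3,0,0,0,0.1],[0,0,-0.8,0,0,0,0.1],[0,0,-1,0,0,0,0.1],[0,0,-1,0,0,0,-1],[0,0,-1,0,0,0,-1],[0,0,-0.5,0,0,0,-1]]

```text
time: 8.2
ee_pos: [0.5762, -0.1527, 0.1215]
orientation: [0.001, 0.653, 0.758, 0.0]
ft_force: [0.6, -0.5, 0.0]
gripper_width: 0.0802
gripper_force: 0.0
```

```bash
python3 -c "
from h import *
go(.5749,-.3421,.025,95.6)"
```

```text
t 8.2 p [ 0.5762 -0.1527  0.1215] psi 98.52 zaxis [ 0.002 -0.001 -1.   ] w 0.0802 gf 0.0 ft [ 0.6 -0.5  0. ] j [-0.39  0.27  1.57  0.    1.3  -0.54]
turn units 0.64
units after turn [-9.42 -0.99  4.82]
```

Emit:
jog_arm:
  increments:
    - [[0,0,0,0,0,0.64,-1],[-1,-0.1,0,0,0,0,-1],[-1,-0.1,0,0,0,0,-1],[-1,-0.1,0,0,0,0,-1],[-1,-0.1,0,0,0,0,-1],[-1,-0.1,0,0,0,0,-1],[-1,-0.1,0,0,0,0,-1],[-1,-0.1,0,0,0,0,-1],[-1,-0.1,0,0,0,0,-1],[-1,-0.1,0.3,0,0,0,-1]]

```text
time: 9.2
ee_pos: [0.5754, -0.3354, 0.1138]
orientation: [0.001, 0.672, 0.741, 0.0]
ft_force: [-0.3, 0.8, 1.1]
gripper_width: 0.0852
gripper_force: 0.0
```

Emit:
jog_arm:
  increments:
    - [[-0.4,-0.1,0.7,0,0,0,-1],[0,0,0.7,0,0,0,-1],[0,0,0,0,0,0,-1],[0,0,0,0,0,0,-1]]

```text
time: 9.6
ee_pos: [0.5739, -0.3407, 0.0846]
orientation: [-0.001, 0.672, 0.741, 0.0]
ft_force: [0.3, -0.2, 0.6]
gripper_width: 0.0856
gripper_force: 0.0
```

```bash
python3 -c "
from h import *
go(.5749,-.3421,.022,95.6)
c=grab('side','s3'); t=grab('top','t3')
cv2.imwrite('pics/s3c.png',np.hstack([cv2.resize(c['img'][200:360,180:360],None,fx=2.2,fy=2.2,interpolation=2),cv2.resize(t['img'][140:300,310:490],None,fx=2.2,fy=2.2,interpolation=2)]))"
```

```text
t 9.6 p [ 0.5739 -0.3407  0.0846] psi 95.62 zaxis [-0.001  0.001 -1.   ] w 0.0856 gf 0.0 ft [ 0.3 -0.2  0.6] j [-0.65  0.44  1.41  0.    1.29 -0.75]
turn units 0.0
units after turn [-0.08  0.04  3.13]
```

View pics/s3c.png

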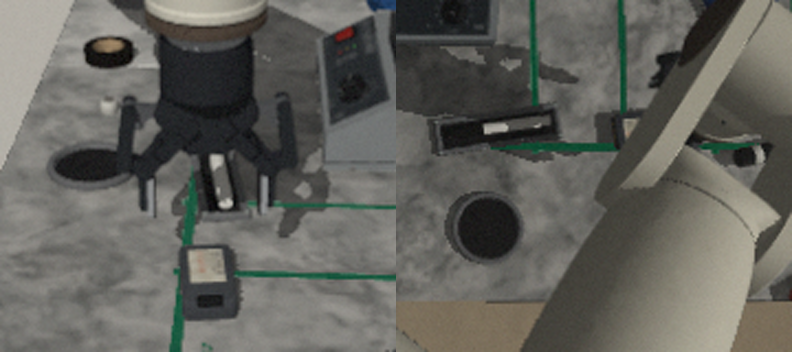

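The marker lies in the long tray, centred in the top view at crop (505,128), and the open fingers straddle the pack at side-crop (208,280). I'll lower and grip.

Emit:
jog_arm:
  increments:
    - [[-0.08,0.04,0.8,0,0,0,-1],[0,0,0.8,0,0,0,-1],[0,0,0.8,0,0,0,-1],[0,0,0.7,0,0,0,-0.8],[0,0,0,0,0,0,1],[0,0,0,0,0,0,1],[0,0,0,0,0,0,1],[0,0,0,0,0,0,1],[0,0,0,0,0,0,1]]
  newtons: 60

```text
time: 10.6
ee_pos: [0.5751, -0.3432, 0.0237]
orientation: [0.0, 0.672, 0.741, 0.0]
ft_force: [-0.3, 0.4, 1.1]
gripper_width: 0.0448
gripper_force: 63.7
```

Emit:
jog_arm:
  increments:
    - [[0,0,-0.4,0,0,0,1],[0,0,-0.8,0,0,0,1],[0,0,-1,0,0,0,1],[0,0,-1,0,0,0,1],[0.4,0,-1,0,0,0,1],[0.8,0,-1,0,0,0,1],[1,0,-1,0,0,0,1],[1,0,-1,0,0,0,1],[1,0,0,0,0,0,1],[1,0,0,0,0,0,1]]

```text
time: 11.6
ee_pos: [0.5647, -0.2385, 0.1679]
orientation: [0.001, 0.672, 0.741, 0.0]
ft_force: [0.3, -0.1, -2.2]
gripper_width: 0.0447
gripper_force: 63.3
```

```bash
python3 -c "
from h import *
go(.5803,.3364,.0257,82.1)"
```

```text
t 11.6 p [ 0.5647 -0.2385  0.1679] psi 95.58 zaxis [ 0.001 -0.    -1.   ] w 0.0447 gf 63.3 ft [ 0.3 -0.1 -2.2] j [-0.53  0.27  1.47  0.    1.4  -0.62]
turn units 2.94
units after turn [28.58 -3.18  7.11]
```

Emit:
jog_arm:
  increments:
    - [[0,0,0,0,0,0.98,1],[0,0,0,0,0,0.98,1],[0,0,0,0,0,0.98,1],[1,-0.1,0,0,0,0,1],[1,-0.1,0,0,0,0,1],[1,-0.1,0,0,0,0,1],[1,-0.1,0,0,0,0,1],[1,-0.1,0,0,0,0,1],[1,-0.1,0,0,0,0,1],[1,-0.1,0,0,0,0,1]]

```text
time: 12.6
ee_pos: [0.5695, -0.0969, 0.1665]
orientation: [-0.001, 0.754, 0.657, -0.0]
ft_force: [0.1, 0.6, -1.8]
gripper_width: 0.0445
gripper_force: 63.2
```

Emit:
jog_arm:
  increments:
    - [[1,-0.1,0,0,0,0,1],[1,-0.1,0,0,0,0,1],[1,-0.1,0,0,0,0,1],[1,-0.1,0,0,0,0,1],[1,-0.1,0,0,0,0,1],[1,-0.1,0,0,0,0,1],[1,-0.1,0,0,0,0,1],[1,-0.1,0,0,0,0,1],[1,-0.1,0,0,0,0,1],[1,-0.1,0,0,0,0,1]]

```text
time: 13.6
ee_pos: [0.5768, 0.1037, 0.1665]
orientation: [-0.001, 0.754, 0.657, -0.0]
ft_force: [0.8, -0.6, -1.5]
gripper_width: 0.0446
gripper_force: 63.2
```

Emit:
jog_arm:
  increments:
    - [[1,-0.1,0,0,0,0,1],[1,-0.1,0,0,0,0,1],[1,-0.1,0,0,0,0,1],[1,-0.1,0,0,0,0,1],[1,-0.1,0,0,0,0,1],[1,-0.1,0,0,0,0,1],[1,-0.1,0.5,0,0,0,1],[1,-0.1,1,0,0,0,1],[1,-0.1,1,0,0,0,1],[1,-0.1,0.5,0,0,0,1]]

```text
time: 14.6
ee_pos: [0.5838, 0.304, 0.1048]
orientation: [-0.001, 0.754, 0.657, -0.002]
ft_force: [-0.8, 0.3, -1.6]
gripper_width: 0.0446
gripper_force: 63.2
```

```bash
python3 -c "
from h import *
go(.5803,.3364,.0257,82.1)"
```

```text
t 14.6 p [0.5838 0.304  0.1048] psi 82.18 zaxis [-0.003 -0.001 -1.   ] w 0.0446 gf 63.2 ft [-0.8  0.3 -1.6] j [0.36 0.41 1.42 0.   1.32 0.5 ]
turn units 0.02
units after turn [ 1.58 -0.39  3.96]
```

Emit:
jog_arm:
  increments:
    - [[0.8,-0.2,0.3,0,0,0,1],[0.6,-0.15,1,0,0,0,1],[0,0,1,0,0,0,1],[0,0,0.5,0,0,0,1],[0,0,0,0,0,0,1],[0,0,0,0,0,0,1]]

```text
time: 15.2
ee_pos: [0.5828, 0.3315, 0.0523]
orientation: [0.0, 0.754, 0.657, 0.0]
ft_force: [-0.3, 0.9, -1.4]
gripper_width: 0.0445
gripper_force: 63.2
```

```bash
python3 -c "
from h import *
go(.5803,.3364,.0257,82.1)
c=grab('side','s4'); t=grab('top','t4')
cv2.imwrite('pics/s4c.png',np.hstack([cv2.resize(c['img'][110:240,200:360],None,fx=2.5,fy=2.5,interpolation=2),cv2.resize(t['img'][150:280,120:280],None,fx=2.5,fy=2.5,interpolation=2)]))"
```

```text
t 15.2 p [0.5828 0.3315 0.0523] psi 82.09 zaxis [ 0.001  0.    -1.   ] w 0.0445 gf 63.2 ft [-0.3  0.9 -1.4] j [0.4  0.47 1.44 0.   1.23 0.54]
turn units -0.0
units after turn [ 0.23 -0.16  1.33]
```

View pics/s4c.png

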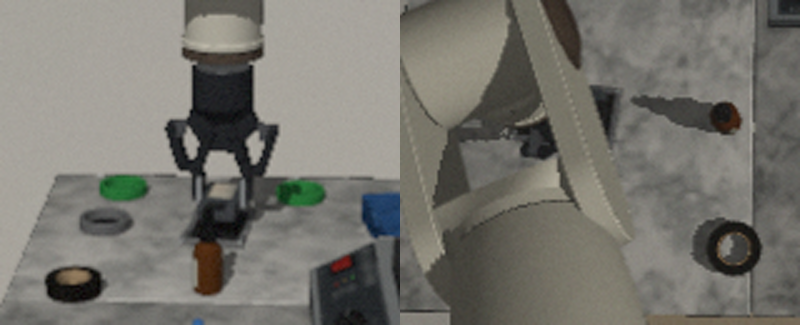

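The pack is over the oblong tray (side crop (218,205)). The bottle at (208,265) and the roll at (75,283) are undisturbed.

Emit:
jog_arm:
  increments:
    - [[0.23,-0.16,0.5,0,0,0,1],[0,0,0.5,0,0,0,1],[0,0,0.3,0,0,0,1],[0,0,0,0,0,0,1],[0,0,0,0,0,0,1],[0,0,0,0,0,0,1]]

```text
time: 15.9
ee_pos: [0.5797, 0.3368, 0.026]
orientation: [-0.0, 0.754, 0.657, 0.0]
ft_force: [-8.7, -0.3, 15.5]
gripper_width: 0.0445
gripper_force: 66.8
```

Emit:
jog_arm:
  increments:
    - [[0,0,-0.04,0,0,0,1],[0,0,0,0,0,0,-0.2],[0,0,0,0,0,0,-0.35],[0,0,0,0,0,0,-0.5],[0,0,0,0,0,0,-0.5],[0,0,-0.3,0,0,0,-0.6],[0,0,-0.8,0,0,0,-1],[0,0,-1,0,0,0,-1],[0,0,-1,0,0,0,-1],[0,0,-1,0,0,0,-1]]

```text
time: 16.9
ee_pos: [0.5801, 0.3365, 0.1106]
orientation: [0.0, 0.754, 0.657, 0.001]
ft_force: [-0.2, 1.0, -0.8]
gripper_width: 0.0854
gripper_force: 0.0
```

Emit:
jog_arm:
  increments:
    - [[0,0,-1,0,0,0,-1],[0,0,-1,0,0,0,-1],[0,0,-0.5,0,0,0,-1],[0,0,0,0,0,0,-1],[0,0,0,0,0,0,-1]]

```text
time: 17.4
ee_pos: [0.5797, 0.3363, 0.1578]
orientation: [-0.0, 0.754, 0.657, -0.0]
ft_force: [0.1, -0.5, -1.1]
gripper_width: 0.0854
gripper_force: 0.0
```

```bash
python3 -c "
from h import *
go(.574,.150,.071)
go(.574,.150,.071,40)"
```

```text
t 17.4 p [0.5797 0.3363 0.1578] psi 82.1 zaxis [-0. -0. -1.] w 0.0854 gf 0.0 ft [ 0.1 -0.5 -1.1] j [0.41 0.39 1.33 0.   1.42 0.55]
units after turn [-9.26  1.    4.34]
t 17.4 p [0.5797 0.3363 0.1578] psi 82.1 zaxis [-0. -0. -1.] w 0.0854 gf 0.0 ft [ 0.1 -0.5 -1.1] j [0.41 0.39 1.33 0.   1.42 0.55]
turn units 9.18
units after turn [-6.21  6.95  4.34]
```

Emit:
jog_arm:
  increments:
    - [[-1,0.1,0,0,0,0,-1],[-1,0.1,0,0,0,0,-1],[-1,0.1,0,0,0,0,-1],[-1,0.1,0,0,0,0,-1],[-1,0.1,0,0,0,0,-1],[-1,0.1,0,0,0,0,-1],[-1,0.1,0,0,0,0,-1],[-1,0.1,0,0,0,0,-1],[-1,0.1,0,0,0,0,-1],[-0.26,0.1,0.3,0,0,0,-1]]

```text
time: 18.4
ee_pos: [0.5744, 0.1475, 0.1528]
orientation: [0.0, 0.755, 0.656, 0.0]
ft_force: [-0.8, 0.4, 0.5]
gripper_width: 0.0854
gripper_force: 0.0
```

Emit:
jog_arm:
  increments:
    - [[0,0,0.7,0,0,0,-1],[0,0,0.8,0,0,0,-1],[0,0,0,0,0,0,-1],[0,0,0,0,0,0,-1]]

```text
time: 18.8
ee_pos: [0.574, 0.1506, 0.1216]
orientation: [-0.0, 0.754, 0.657, -0.0]
ft_force: [-0.2, 0.4, 1.1]
gripper_width: 0.0854
gripper_force: 0.0
```

```bash
python3 -c "
from h import *
go(.574,.150,.071)
c=grab('side','s5'); t=grab('top','t5')
cv2.imwrite('pics/s5c.png',np.hstack([cv2.resize(c['img'][130:250,210:370],None,fx=2.5,fy=2.5,interpolation=2),cv2.resize(t['img'][150:270,120:280],None,fx=2.5,fy=2.5,interpolation=2)]))"
```

```text
t 18.8 p [0.574  0.1506 0.1216] psi 82.13 zaxis [-0.001  0.    -1.   ] w 0.0854 gf 0.0 ft [-0.2  0.4  1.1] j [0.13 0.27 1.57 0.   1.31 0.26]
units after turn [-0.03  0.    2.53]
```

View pics/s5c.png

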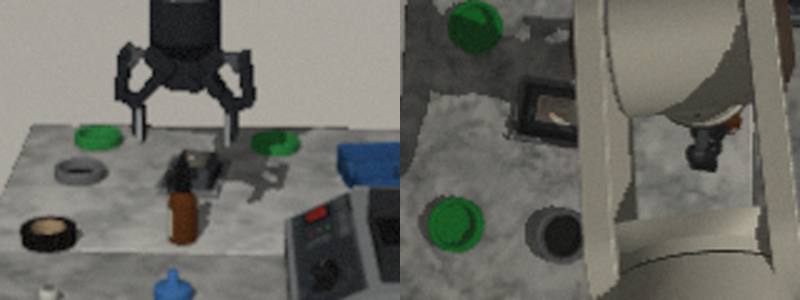

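The pack sits inside the oblong tray (top crop (550,112)). The bottle at side-crop (183,215) lies midway between the fingers at 139 and 231.

Emit:
jog_arm:
  increments:
    - [[0,0,0.7,0,0,0,-1],[0,0,0.7,0,0,0,-0.6],[0,0,0.7,0,0,0,-0.3],[0,0,0.43,0,0,0,0],[0,0,0,0,0,0,0.2],[0,0,0,0,0,0,0.3],[0,0,0,0,0,0,0.4],[0,0,0,0,0,0,0.5],[0,0,0,0,0,0,1],[0,0,0,0,0,0,1]]
  newtons: 30

```text
time: 19.9
ee_pos: [0.5744, 0.1502, 0.0718]
orientation: [0.0, 0.754, 0.657, 0.0]
ft_force: [-0.8, -0.6, 0.2]
gripper_width: 0.0263
gripper_force: 29.0
```

Emit:
jog_arm:
  increments:
    - [[0,0,0,0,0,0,1],[0,0,0,0,0,0,1],[0,0,0,0,0,0,1]]

```text
time: 20.2
ee_pos: [0.5744, 0.1502, 0.0717]
orientation: [0.0, 0.754, 0.657, 0.0]
ft_force: [-0.1, 0.3, 2.1]
gripper_width: 0.0262
gripper_force: 29.5
```

The width is 26 mm, not 20, so the tips are biting on the shoulder. I'll open, rise 12 mm and regrip on the collar.

Emit:
jog_arm:
  increments:
    - [[0,0,0,0,0,0,0.2],[0,0,0,0,0,0,0],[0,0,0,0,0,0,0],[0,0,-0.3,0,0,0,0],[0,0,-0.3,0,0,0,0],[0,0,0,0,0,0,0.2],[0,0,0,0,0,0,0.4],[0,0,0,0,0,0,0.5],[0,0,0,0,0,0,1],[0,0,0,0,0,0,1]]

```text
time: 21.2
ee_pos: [0.5742, 0.1502, 0.0835]
orientation: [-0.0, 0.754, 0.657, -0.0]
ft_force: [-1.2, 0.5, 3.2]
gripper_width: 0.0186
gripper_force: 29.3
```

Emit:
jog_arm:
  increments:
    - [[0,0,0,0,0,0,1],[0,0,0,0,0,0,1],[0,0,0,0,0,0,1]]

```text
time: 21.5
ee_pos: [0.5742, 0.1502, 0.0835]
orientation: [-0.0, 0.754, 0.657, -0.0]
ft_force: [-2.7, 1.1, 2.7]
gripper_width: 0.0182
gripper_force: 29.3
```

```bash
python3 -c "
from h import *
go(.4407,.3348,.11)"
```

```text
t 21.5 p [0.5742 0.1502 0.0835] psi 82.11 zaxis [-0.  0. -1.] w 0.0182 gf 29.3 ft [-2.7  1.1  2.7] j [0.13 0.3  1.61 0.   1.23 0.26]
units after turn [ 8.23 -7.88 -1.32]
```

Emit:
jog_arm:
  increments:
    - [[0,0,-0.3,0,0,0,1],[0,0,-0.7,0,0,0,1],[0,0,-0.7,0,0,0,1],[0,0,-0.4,0,0,0,1],[0.3,-0.3,0,0,0,0,1],[0.6,-0.6,0,0,0,0,1],[0.8,-0.8,0,0,0,0,1],[0.8,-0.8,0,0,0,0,1],[0.8,-0.8,0,0,0,0,1],[0.8,-0.8,0,0,0,0,1]]

```text
time: 22.5
ee_pos: [0.5024, 0.2442, 0.1249]
orientation: [-0.0, 0.754, 0.657, -0.0]
ft_force: [-0.4, 0.1, -0.7]
gripper_width: 0.0191
gripper_force: 29.4
```

Emit:
jog_arm:
  increments:
    - [[0.8,-0.8,0,0,0,0,1],[0.8,-0.8,0,0,0,0,1],[0.8,-0.7,0,0,0,0,1],[0.8,-0.7,0,0,0,0,1],[0.5,-0.4,0,0,0,0,1],[0.4,-0.2,0,0,0,0,1],[0,0,0,0,0,0,1],[0,0,0,0,0,0,1],[0,0,0,0,0,0,1]]

```text
time: 23.4
ee_pos: [0.4446, 0.3332, 0.1254]
orientation: [0.0, 0.754, 0.657, -0.0]
ft_force: [0.5, -1.9, -0.5]
gripper_width: 0.0186
gripper_force: 29.4
```

```bash
python3 -c "
from h import *
go(.4407,.3348,.0865)
c=grab('side','s6'); t=grab('top','t6')
cv2.imwrite('pics/s6c.png',np.hstack([cv2.resize(c['img'][120:240,180:340],None,fx=2.5,fy=2.5,interpolation=2),cv2.resize(t['img'][150:270,120:280],None,fx=2.5,fy=2.5,interpolation=2)]))"
```

```text
t 23.4 p [0.4446 0.3332 0.1254] psi 82.07 zaxis [-0. -0. -1.] w 0.0186 gf 29.4 ft [ 0.5 -1.9 -0.5] j [ 0.5   0.19  1.66 -0.    1.3   0.64]
units after turn [ 0.05 -0.2   1.95]
```

View pics/s6c.png

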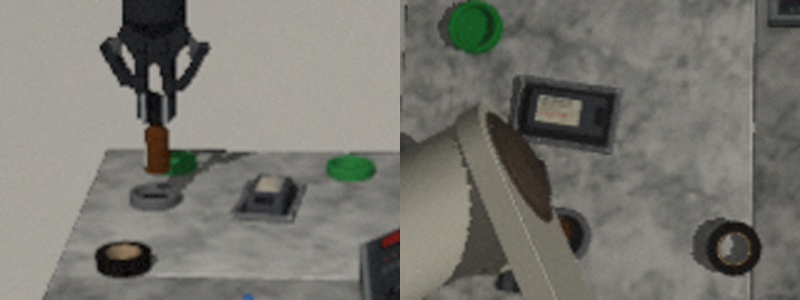

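The bottle hangs upright above the grey cup (foot at side-crop (157,172), cup at (156,195)), and the pack is centred in its tray. I'll check the foot position before lowering.

```bash
python3 -c "
from h import *
s=dict(np.load('pics/s6.npz'));h=cv2.cvtColor(s['img'],cv2.COLOR_BGR2HSV)
m=(h[...,0]<15)&(h[...,1]>110)&(h[...,2]>45); m[:165]=0;m[195:]=0;m[:,:230]=0;m[:,255:]=0
ys,xs=np.nonzero(m);print(xs.min(),xs.max(),xs.mean(),ys.max())
for y in(.328,.333,.338): print(y,proj(s,[[.4446,y,.0419],[.4446,y-.0165,.0419]]).round(1).tolist())"
```

```text
238 246 242.125 188
0.328 [[242.0, 187.7], [241.4, 189.6]]
0.333 [[242.2, 187.2], [241.6, 189.0]]
0.338 [[242.3, 186.6], [241.8, 188.5]]
```

Emit:
jog_arm:
  increments:
    - [[0.05,-0.18,0,0,0,0,1],[0,0,0.5,0,0,0,1],[0,0,0.5,0,0,0,1],[0,0,0.5,0,0,0,1],[0,0,0.3,0,0,0,1],[0,0,0.1,0,0,0,1],[0,0,0,0,0,0,1],[0,0,0,0,0,0,1]]

```text
time: 24.3
ee_pos: [0.441, 0.3353, 0.0878]
orientation: [0.0, 0.754, 0.657, 0.0]
ft_force: [-0.5, 0.3, -1.3]
gripper_width: 0.0185
gripper_force: 29.4
```

Emit:
jog_arm:
  increments:
    - [[0,0,0.07,0,0,0,1],[0,0,0,0,0,0,1],[0,0,0,0,0,0,1],[0,0,0,0,0,0,1]]

```text
time: 24.7
ee_pos: [0.441, 0.3354, 0.0865]
orientation: [0.0, 0.754, 0.657, 0.0]
ft_force: [0.0, 0.3, 4.6]
gripper_width: 0.0183
gripper_force: 29.8
```

Emit:
jog_arm:
  increments:
    - [[0,0,0,0,0,0,0.5],[0,0,0,0,0,0,0.3],[0,0,0,0,0,0,0.1],[0,0,0,0,0,0,-0.2],[0,0,0,0,0,0,-0.3],[0,0,-0.5,0,0,0,-0.3],[0,0,-1,0,0,0,-0.5],[0,0,-1,0,0,0,-1],[0,0,-1,0,0,0,-1],[0,0,-0.5,0,0,0,-1]]

```text
time: 25.7
ee_pos: [0.4413, 0.3355, 0.1686]
orientation: [0.0, 0.754, 0.657, 0.001]
ft_force: [0.5, 0.1, -0.2]
gripper_width: 0.0859
gripper_force: 0.0
```

```bash
python3 -c "
from h import *
go(.428,.1395,.024)
t=grab('top','t7');d=(cv2.cvtColor(t['img'],cv2.COLOR_BGR2GRAY)<42).astype(np.uint8)
n,l,s,ce=cv2.connectedComponentsWithStats(d)
for i in range(1,n):
    if s[i,4]>70 and 225<ce[i][1]<262 and 230<ce[i][0]<380: print(s[i],ce[i],plane(t,[[s[i,0]+(s[i,2]-1)/2,s[i,1]+(s[i,3]-1)/2]],.019))"
```

```text
t 25.7 p [0.4413 0.3355 0.1686] psi 82.1 zaxis [ 0.002  0.001 -1.   ] w 0.0859 gf 0.0 ft [ 0.5  0.1 -0.2] j [0.51 0.15 1.61 0.   1.38 0.65]
units after turn [-9.8   0.69  7.23]
[338 230  28  28 599] [351.53255426 243.29382304] [[ 0.44596303 -0.135205    0.019     ]]
[242 239  22  21 212] [252.85377358 248.95754717] [[0.4285074  0.14085945 0.019     ]]
```

Emit:
jog_arm:
  increments:
    - [[-1,0.07,0,0,0,0,-1],[-1,0.07,0,0,0,0,-1],[-1,0.07,0,0,0,0,-1],[-1,0.07,0,0,0,0,-1],[-1,0.07,0,0,0,0,-1],[-1,0.07,0,0,0,0,-1],[-1,0.07,0,0,0,0,-1],[-1,0.07,0.5,0,0,0,-1],[-1,0.07,0.8,0,0,0,-1],[-0.78,0.07,0.9,0,0,0,-1]]

```text
time: 26.75
ee_pos: [0.4276, 0.1386, 0.1215]
orientation: [0.0, 0.754, 0.657, 0.0]
ft_force: [0.2, 0.4, 0.7]
gripper_width: 0.0851
gripper_force: 0.0
```

Emit:
jog_arm:
  increments:
    - [[0,0,0.9,0,0,0,-1],[0,0,0.9,0,0,0,-1],[0,0,0.5,0,0,0,-1],[0,0,0.3,0,0,0,-1],[0,0,0,0,0,0,-1],[0,0,0,0,0,0,-1]]

```text
time: 27.35
ee_pos: [0.4281, 0.1397, 0.0706]
orientation: [0.0, 0.754, 0.657, 0.0]
ft_force: [-0.7, -0.2, 0.4]
gripper_width: 0.0853
gripper_force: 0.0
```

```bash
python3 -c "
from h import *
go(.428,.140,.0235)
c=grab('side','s7'); t=grab('top','t8')
cv2.imwrite('pics/s7c.png',np.hstack([cv2.resize(c['img'][130:250,160:320],None,fx=2.5,fy=2.5,interpolation=2),cv2.resize(t['img'][150:270,120:280],None,fx=2.5,fy=2.5,interpolation=2)]))"
```

```text
t 27.35 p [0.4281 0.1397 0.0706] psi 82.12 zaxis [ 0.001  0.    -1.   ] w 0.0853 gf 0.0 ft [-0.7 -0.2  0.4] j [0.14 0.03 1.96 0.   1.15 0.28]
units after turn [ 0.01 -0.01  2.36]
```

View pics/s7c.png

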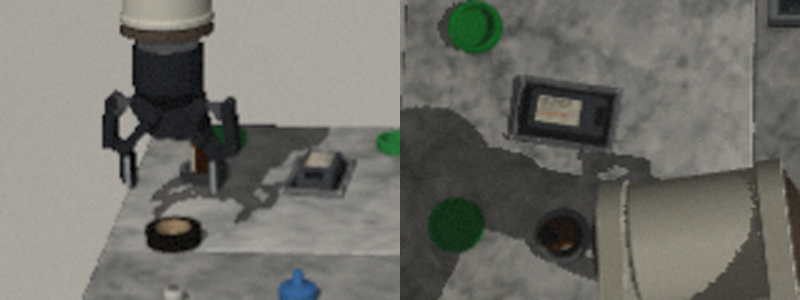

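The bottle stands in the grey cup (top crop (560,235)), and the roll at side-crop (174,235) lies between the fingers at 127 and 213. I'll lower and grip.

Emit:
jog_arm:
  increments:
    - [[0,0.1,0.7,0,0,0,-1],[0,0,0.7,0,0,0,-1],[0,0,0.6,0,0,0,-1],[0,0,0.36,0,0,0,-1],[0,0,0,0,0,0,-1],[0,0,0,0,0,0,-0.6],[0,0,0,0,0,0,-0.4],[0,0,0,0,0,0,0],[0,0,0,0,0,0,1],[0,0,0,0,0,0,1]]
  newtons: 40

```text
time: 28.45
ee_pos: [0.4301, 0.1394, 0.0239]
orientation: [0.0, 0.754, 0.657, 0.0]
ft_force: [-4.6, -1.0, 9.8]
gripper_width: 0.0587
gripper_force: 40.9
```

Emit:
jog_arm:
  increments:
    - [[0,0,0,0,0,0,1],[0,0,0,0,0,0,1]]

```text
time: 28.65
ee_pos: [0.4301, 0.1394, 0.0239]
orientation: [0.0, 0.754, 0.657, 0.0]
ft_force: [-4.1, -1.4, 10.1]
gripper_width: 0.0585
gripper_force: 40.9
```

```bash
python3 -c "
from h import *
go(.4467,-.138,.0268)"
```

```text
t 28.65 p [0.4301 0.1394 0.0239] psi 82.11 zaxis [ 0.001  0.    -1.   ] w 0.0585 gf 40.9 ft [-4.1 -1.4 10.1] j [0.14 0.1  1.99 0.   1.04 0.28]
units after turn [-13.63   2.73  -0.15]
```

Emit:
jog_arm:
  increments:
    - [[0,0,-0.3,0,0,0,1],[0,0,-0.7,0,0,0,1],[0,0,-0.9,0,0,0,1],[0,0,-0.9,0,0,0,1],[0,0,-0.7,0,0,0,1],[0,0,0,0,0,0,1],[-0.5,0.1,0,0,0,0,1],[-1,0.2,0,0,0,0,1],[-1,0.2,0,0,0,0,1],[-1,0.2,0,0,0,0,1]]

```text
time: 29.65
ee_pos: [0.4335, 0.0668, 0.092]
orientation: [-0.0, 0.754, 0.657, -0.001]
ft_force: [0.6, 0.5, -0.0]
gripper_width: 0.0589
gripper_force: 43.3
```

Emit:
jog_arm:
  increments:
    - [[-1,0.2,0,0,0,0,1],[-1,0.2,0,0,0,0,1],[-1,0.2,0,0,0,0,1],[-1,0.2,0,0,0,0,1],[-1,0.2,0,0,0,0,1],[-1,0.2,0,0,0,0,1],[-1,0.2,0,0,0,0,1],[-1,0.2,0,0,0,0,1],[-1,0.2,0,0,0,0,1],[-1,0.2,0,0,0,0,1]]

```text
time: 30.65
ee_pos: [0.4455, -0.1368, 0.0919]
orientation: [-0.001, 0.754, 0.657, -0.0]
ft_force: [-0.1, 0.8, 0.1]
gripper_width: 0.0586
gripper_force: 43.3
```

Emit:
jog_arm:
  increments:
    - [[-0.1,0.05,0.5,0,0,0,1],[0,0,0.5,0,0,0,1],[0,0,0,0,0,0,1],[0,0,0,0,0,0,1]]

```text
time: 31.05
ee_pos: [0.4466, -0.137, 0.0724]
orientation: [-0.001, 0.754, 0.657, -0.0]
ft_force: [0.0, -0.8, 0.1]
gripper_width: 0.0587
gripper_force: 43.3
```

```bash
python3 -c "
from h import *
go(.4467,-.138,.0269)
c=grab('side','s8'); cv2.imwrite('pics/s8c.png',cv2.resize(c['img'][190:310,150:310],None,fx=4,fy=4,interpolation=2))"
```

```text
t 31.05 p [ 0.4466 -0.137   0.0724] psi 82.14 zaxis [-0.001  0.001 -1.   ] w 0.0587 gf 43.3 ft [ 0.  -0.8  0.1] j [-0.46  0.07  1.92  0.    1.16 -0.33]
units after turn [-0.05  0.01  2.27]
```

View pics/s8c.png

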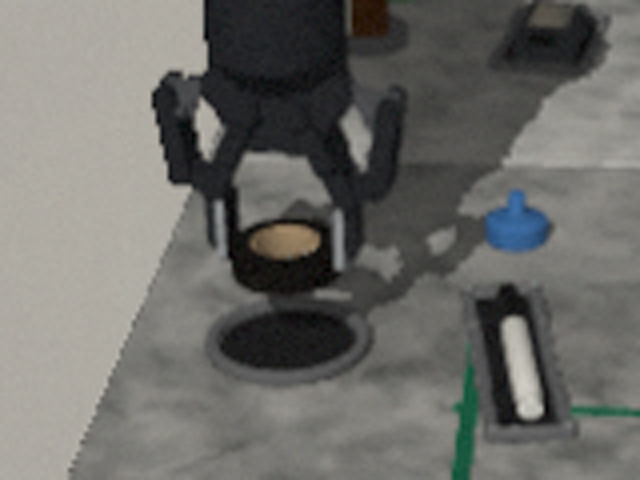

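The roll is held level at crop (285,258) over the dish (288,342). Its underside hangs below the fingertips, and the marker lies in its tray at (520,370).

```bash
python3 -c "
from h import *
s=dict(np.load('pics/s8.npz'))
print(proj(s,[[.4466,-.137,.0675],[.4466,-.142,.0675]]))"
```

```text
[[220.36569099 248.64740561]
 [220.04328246 249.65876443]]
```

Emit:
jog_arm:
  increments:
    - [[-0.05,0,0.6,0,0,0,1],[0,0,0.6,0,0,0,1],[0,0,0.5,0,0,0,1],[0,0,0.3,0,0,0,1],[0,0,0.2,0,0,0,1],[0,0,0,0,0,0,1],[0,0,0,0,0,0,1]]

```text
time: 31.8
ee_pos: [0.4469, -0.1387, 0.0291]
orientation: [0.0, 0.754, 0.657, 0.0]
ft_force: [-0.0, -0.6, -1.0]
gripper_width: 0.0583
gripper_force: 43.3
```

Emit:
jog_arm:
  increments:
    - [[0,0.0,0.12,0,0,0,1],[0,0,0,0,0,0,1],[0,0,0,0,0,0,1],[0,0,0,0,0,0,1]]

```text
time: 32.2
ee_pos: [0.4472, -0.1388, 0.0269]
orientation: [0.0, 0.754, 0.657, 0.0]
ft_force: [-0.6, -0.2, 6.3]
gripper_width: 0.0587
gripper_force: 43.9
```

Contact with the floor came at the expected height. I'll release and retreat.

Emit:
jog_arm:
  increments:
    - [[0,0,0,0,0,0,-0.5],[0,0,0,0,0,0,-0.6],[0,0,0,0,0,0,-0.7],[0,0,0,0,0,0,-0.8],[0,0,-0.3,0,0,0,-1],[0,0,-0.7,0,0,0,-1],[0,0,-1,0,0,0,-1],[0,0,-1,0,0,0,-1],[0,0,-1,0,0,0,-1],[0,0,-1,0,0,0,-1]]

```text
time: 33.2
ee_pos: [0.4467, -0.1386, 0.1278]
orientation: [0.0, 0.754, 0.657, 0.0]
ft_force: [1.2, -0.4, -0.1]
gripper_width: 0.0853
gripper_force: 0.0
```

Emit:
jog_arm:
  increments:
    - [[-1,0,-1,0,0,0,-1],[-1,0,-1,0,0,0,-1],[-1,0,-0.5,0,0,0,-1],[-1,0,0,0,0,0,-1],[-1,0,0,0,0,0,-1],[-1,0,0,0,0,0,-1],[-1,0,0,0,0,0,-1],[-1,0,0,0,0,0,-1],[-1,0,0,0,0,0,-1],[-1,0,0,0,0,0,-1]]

```text
time: 34.2
ee_pos: [0.4191, -0.3377, 0.1769]
orientation: [0.0, 0.754, 0.657, 0.0]
ft_force: [-0.0, 0.8, 0.7]
gripper_width: 0.0854
gripper_force: 0.0
```

Emit:
jog_arm:
  increments:
    - [[-1,0,0,0,0,0,-1],[-1,0,0,0,0,0,-1],[-1,0,0,0,0,0,-1],[-1,0,0,0,0,0,-1],[-1,0,0,0,0,0,-1],[-1,0,0,0,0,0,-1],[-1,0,0,0,0,0,-1],[0,0,0,0,0,0,-1],[0,0,0,0,0,0,-1],[0,0,0,0,0,0,-1]]

```text
time: 35.2
ee_pos: [0.4001, -0.4751, 0.1764]
orientation: [-0.0, 0.754, 0.657, 0.0]
ft_force: [0.2, 0.0, 0.1]
gripper_width: 0.0854
gripper_force: 0.0
```

```bash
python3 -c "
from h import *
t=grab('top','t9'); c=grab('side','s9')
cv2.imwrite('pics/f9.png',np.vstack([cv2.resize(t['img'][165:275,125:425],None,fx=2.6,fy=2.6,interpolation=2),cv2.resize(c['img'][170:300,160:460],None,fx=2.3,fy=2.3,interpolation=2)[:,:,:] if 0 else cv2.resize(c['img'][180:300,160:460],(780,312),interpolation=2)]))"
```

```text
(no output)
```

View pics/f9.png

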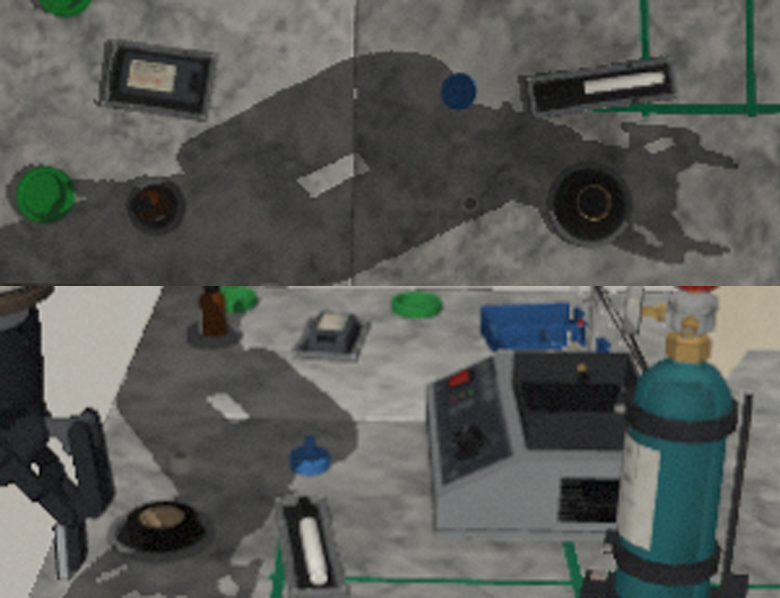

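All four things are in their trays: pack (155,78), bottle (155,203), marker (600,85) and roll (594,203). The cal cup (459,90) and sensor (470,203) are where they started, and the arm is clear of everything.

```bash
python3 -c "
from h import *
print(arm.hand_in())"
```

```text
the job is handed in; nothing more can be done
None
```

I put the pack, roll, bottle and marker each down in its own tray, left the calibration cup and sensor alone, and handed the job in at about 35 s; no verdict came back, but the last pictures showed everything in place.

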